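# Dim the light table and hold the glass gauge on the marked spot

## Task

The glass gauge only reads true in the dark: first turn the light table's dimmer knob fully anticlockwise to its end stop (off). Then take the orange gauge out of its wooden stand and hold its sprung tip inside the red ring on the tilted glass, square to the glass, pressing lightly so that the tip goes in about half-way. Finish while still holding it there; leave the jar, mug and kaleidoscopes where they are.

Things in the scene. Friction and masses are not known exactly. Their poses are not given: they have to be found in the camera images.
- dimmer: white dimmer box fixed to the table, 100 x 90 mm, 35 mm high, a black knob in the middle of its top. Origin at the centre of its underside, z up. The small red dot on its top, on the box's -x edge, marks off.
- dimmer_knob_grip (a point): point on the dimmer knob's vertical axis at the height to grip, 72 mm above the table (its orientation turns with the knob). The knob is a black bar, 14 mm thick (its y), 42 mm long (its x) and 32 mm high (top 79 mm above the table), standing on a disc of 44 mm diameter whose top is 49 mm above the table. A white line marks the bar's -x end.
- dimmer_knob (a joint): dimmer knob's angle in rad: 0 = off, the anticlockwise end stop (seen from above), white line pointing at the red dot, bar along the box's x axis; grows clockwise to 2.6 (brightest). Turns with light friction (0.03 N m) and stays where left. At the start between 0.8 and 1.4.
- gauge_stand: dark wooden block fixed to the table, 70 x 70 mm, 60 mm high, with an upright hole of 22 mm diameter in which the gauge stands upright, tip down: its bar rests on the block's top, so that gauge_grip is 115 mm above the table and the tip end 50 mm below the block's top. It lifts straight out. Origin at the centre of its underside.
- gauge_grip (a point): centre of where to grip the glass gauge: on its axis, 105 mm above its tip end, 30 mm below its top; z runs from tip to top, x and y are normal to its flat sides. The gauge (about 0.13 kg) is an orange square bar, 26 x 26 mm and 85 mm long, above a steel nose 19 mm in diameter and 36 mm long, from which the tip stands out 14 mm.
- tip_end (a point): the end of the gauge's sprung tip (6 mm ball end), on the gauge's axis, 105 mm below gauge_grip when not pressed
- gauge_tip (a joint): how far the gauge's sprung tip is pressed in, m: 0 = out, 0.010 = fully in (end stop, then rigid). Spring: 0.4 N to start, then 0.4 N per mm, so half-way (5 mm) takes 2.4 N.
- light_table: light table fixed to the bench, a flat aluminium tablet with a white face, 200 mm up the slope x 260 mm across; its face slopes 20 degrees, lower on its -x side. Origin on the bench below the face's centre (the face's centre is 62 mm up).
- glass: pale glass sheet fixed on the slope of the light table, 130 mm up the slope x 150 mm across, 5 mm thick, with blue, teal and violet strips along two sides and the red ring in its middle. Origin on the bench, about below the ring.
- spot: the marked spot: red ring with a red dot at its centre, 20 mm inside and 26 mm outside diameter, on the glass, about 67 mm above the bench. Origin on the glass surface at the ring's centre; z is square to the glass, pointing out of it (tilted 20 degrees from vertical, towards the light table's -x side), x up the slope, y level.
- bead_jar: bystander: amber glass jar with a steel lid, 64 mm diameter, 90 mm high, loose; origin under its centre
- brush_mug: bystander: blue mug, 76 mm diameter, 90 mm high, loose; origin under its centre
- scope_tube: bystander: kaleidoscope tube with brass and dark bands standing on end, 50 mm diameter, 140 mm high, loose; origin under its centre
- mirror_box: bystander: flat dark mirror kaleidoscope, 130 x 50 x 30 mm, lying loose; origin under its centre
Things that resemble listed ones, but are neither listed nor needed, are in the scene too. Of the things that look like the part that bears gauge_grip, the middle-sized one is meant.

How it is judged:
By the outcome, as a careful person would: the job done as asked, in the order asked, and still so for the second after the job is handed in, while the arm keeps its last pose, push and grip.
It also fails if it takes over 51 s, if anything falls off the work surface, if the arm or the gripper's body presses on something with over 40 N, if the wrist force passes 120 N, or if a joint passes its speed limit or range.

## Robot

A 6-joint arm with a two-finger parallel gripper is mounted at the origin on the work surface. World frame = base frame: x ahead of the robot, y to its left, z up, the work surface at z = 0. Lengths are in m, angles in degrees, forces in N, time in s.
With the tool pointing down it reaches from about 0.4 to 0.825 m from the base axis. Payload 7 kg.
Tool frame: the origin (TCP) lies between the finger pads; the fingertips stand 22 mm ahead of it and the grasp point (between the pads) lies 3 mm ahead of it; z points along the fingers, y is the line along which they close (so a half turn about z gives the same grasp; the last joint's range is limited). The gripper opens to 88 mm and grips with 3 to 60 N. Pads are 19 mm wide; open, the fingers measure 130 mm over their backs; the gripper's body (78 mm by 193 mm) begins 47 mm behind the grasp point.
Start: joints at [91.45, 20.546, 0.682, 0, -70.136, -16.507], TCP at [0.175, 0.652, 0.249] pointing down, gripper open.
Joint ranges: [-176.03, 176.03], [-82.01, 121.73], [-58.28, 71.71], [-173.87, 95.51], [-174.79, -0.11], [-173.66, 173.66]. Speed limits (degrees/s): [136.94, 136.94, 172.46, 180, 180, 180].

## Interface

Orientations are given as [roll, pitch, yaw] about the fixed x, y, z axes, in that order (R = Rz(yaw) Ry(pitch) Rx(roll)).
In Python, from plant import ctrl gives the robot as it stands.
- The arm moves only by the tool apply_moves, never from a script. Its argument "targets" is a list of rows, each an object with "travel": the shift along the tool's x, y, z in mm, a list of three; "roll": the turn about the tool's z in degrees; "jaw": the finger opening in mm, from 0 to 87.6. In form: [{"travel": [tx, ty, tz], "roll": roll, "jaw": jaw}, ...]. A call has 1 to 10 rows; each row shifts and turns the commanded pose from where the row before left it, along the tool's axes as they then stand; what a row does not reach is not made up. A row lasts 1/10 s, in which the tool goes at most 50 mm and 8.59 degrees, less where a joint would pass 70% of its speed; a pose out of reach is approached as far as the arm can. A call with a gripper value outside its range is refused whole. The fingers move at their own pace and stop on an object; the grip force is fixed at half the most. Time passes only in rows, so rows that do not move let the fingers close. It gives the time, the measured TCP pose, the force, the opening and the grip force at its end, in the units of the state.
- ctrl.get_obs(): the state, without advancing time (a new reading comes with each control period).
- ctrl.snapshot(name): name is "scene" or "top"; returns the picture (420x560x3 uint8, red, green, blue); there is no depth.
- ctrl.calibration(name): a dict with "K" (3x3 intrinsics, pixels), "extrinsics" (4x4, takes a point from camera to world coordinates). Camera axes: x right, y down, z forward; pixel columns grow to the right and rows downward; lengths in m; the calibration is good to about 2 mm. A picture is of the moment at which its call begins. calibration takes no time and is no camera call.
- ctrl.close_job(): hands the job in; it is judged then, once.
The state is a dict: "clock": time; "joint_pos": joint angles; "qvel": joint speeds; "tau": joint torques, N m; "tool_pos": TCP position; "orientation": TCP orientation; "force": force on the tool from outside, world axes, zero at the start; "moment": the same for the moment, N m; "opening": finger opening in m; "gripper_force": force on a finger pad.
Only numpy, scipy, OpenCV 4.12 (cv2) and the standard library are available. Lean on these libraries where they do the work, as an engineer would, in place of code of your own. Each camera call takes 0.05 s, during which the arm holds its last target. There are 200 camera calls.

## Working session

There is one attempt and no reset: what is moved stays moved. The work goes in short steps, Python scripts to look and compute and a tool call to move; the robot and the scene stay as the last step left them, time stands still between calls to the robot, and variables do not carry over. Pictures are saved under pics/ and viewed, at most 10 in all, crops included, and the job is handed in when it is done.

Besides the shell and the picture viewer there is one more tool, called after ">>>" by a JSON object that holds its "name" and its "arguments". apply_moves: Moves the arm, as the interface text tells. Its arguments: {"type":"object","properties":{"targets":{"type":"array","items":{"type":"object","properties":{"travel":{"type":"array","items":{"type":"number"}},"roll":{"type":"number"},"jaw":{"type":"number"}}}}},"required":["targets"]}

```bash
ls; mkdir -p pics; python3 - <<'E'
from plant import ctrl
import cv2
o=ctrl.get_obs()
for k in o: print(k,o[k])
for n in("scene","top"):
    im=ctrl.snapshot(n); cv2.imwrite(f"pics/{n}0.png",im[:,:,::-1]); c=ctrl.calibration(n); print(n,c["K"],c["extrinsics"])
E
```

```text
pics
clock 0.0
joint_pos [ 9.14500377e+01  2.05911153e+01  6.33686373e-01 -1.91436892e-02
 -7.01337753e+01 -1.65048710e+01]
qvel [-0.02314839 -0.04666243  0.07914347  0.01265519  0.19679977 -0.12246106]
tau [-1.32245674e-03 -5.82712162e+01  2.93047374e+01  6.99739158e+00
  7.02534409e-03 -1.61906514e-04]
tool_pos [0.17526054 0.65139479 0.24762866]
orientation [ 1.79907441e+02 -8.65847868e-03 -1.50613462e+01]
force [0.41989749 0.64671119 0.10383125]
moment [-0.01132804  0.05660226  0.0569146 ]
gripper_force 0.0
opening 0.0877467284198491
scene [[479.65023397   0.         273.74848539]
 [  0.         479.65023397 206.57827963]
 [  0.           0.           1.        ]] [[-0.86566232  0.27002189 -0.42156485  1.21036077]
 [ 0.50041793  0.49112466 -0.71300664  1.05853878]
 [ 0.01451349 -0.82818159 -0.56027191  0.89688837]
 [ 0.          0.          0.          1.        ]]
top [[460.41537331   0.         280.88420122]
 [  0.         460.41537331 211.99925891]
 [  0.           0.           1.        ]] [[-0.00433278 -0.99487047  0.10106424  0.47447472]
 [-0.99998247  0.00471842  0.00357709  0.06411419]
 [-0.00403561 -0.10104697 -0.99487347  1.41169614]
 [ 0.          0.          0.          1.        ]]
```

View pics/scene0.png

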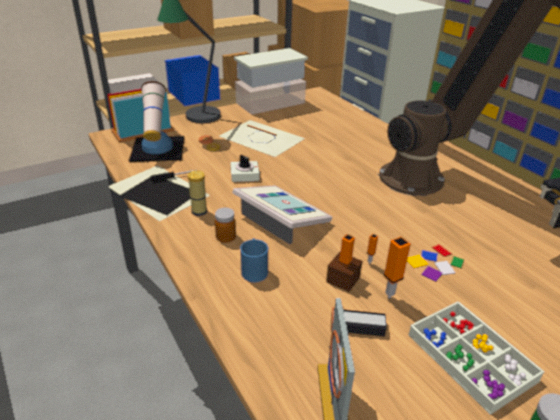

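View pics/top0.png

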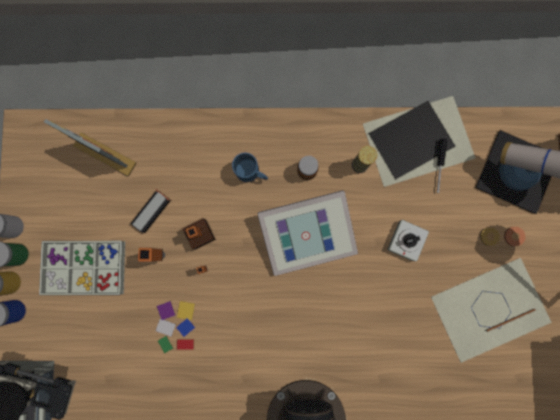

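The scene view shows the dimmer near (245,170), the light table at (283,208) and the mid-sized gauge in its stand at (346,262). The top view shows them at (408,240), (306,236) and (198,235). I'll measure them next, with one enlarged crop of each.

```bash
cat > h.py <<'E'
import numpy as np, cv2
from plant import ctrl
CAL={n:ctrl.calibration(n) for n in("scene","top")}
def ray(n,p):
    K,E=np.array(CAL[n]["K"]),np.array(CAL[n]["extrinsics"])
    d=E[:3,:3]@np.linalg.solve(K,[p[0],p[1],1.]); return E[:3,3],d/np.linalg.norm(d)
def onz(n,p,z):
    o,d=ray(n,p); return o+d*(z-o[2])/d[2]
def tri(a,b):  # a px in scene, b px in top
    o1,d1=ray("scene",a);o2,d2=ray("top",b)
    s=np.linalg.lstsq(np.c_[d1,-d2],o2-o1,rcond=None)[0]
    p,q=o1+s[0]*d1,o2+s[1]*d2; return (p+q)/2,np.linalg.norm(p-q)
def proj(n,P):
    K,E=np.array(CAL[n]["K"]),np.array(CAL[n]["extrinsics"])
    c=E[:3,:3].T@(np.array(P)-E[:3,3]); u=K@c; return u[:2]/u[2]
E
python3 - <<'E'
import cv2,numpy as np
t=cv2.imread("pics/top0.png");s=cv2.imread("pics/scene0.png")
f=lambda im,x,y,w,h,k:cv2.resize(im[y:y+h,x:x+w],None,fx=k,fy=k,interpolation=cv2.INTER_CUBIC)
a=f(t,250,185,110,95,3.6); b=f(t,380,210,55,55,7)[:342]; 
c=f(s,225,150,110,95,3.6); d=f(s,225,148,40,40,9.6)[:342]
def st(x,y): return np.hstack([x,cv2.resize(y,(390,342))])
cv2.imwrite("pics/m1.png",np.vstack([st(a,b)[:300],st(c,d)[:300]]))
for n,im in(("top",t),("scene",s)):
    h=cv2.cvtColor(im,cv2.COLOR_BGR2HSV)
    red=cv2.inRange(h,(0,90,60),(8,255,255))|cv2.inRange(h,(170,90,60),(180,255,255))
    org=cv2.inRange(h,(5,190,120),(16,255,255))
    for nm,m in(("red",red),("org",org)):
        k,_,S,C=cv2.connectedComponentsWithStats(m)
        print(n,nm,[(S[i].tolist(),C[i].round(1).tolist()) for i in range(1,k) if S[i,4]>=4 or nm=="red"][:25])
E
```

```text
top red [([166, 198, 1, 1, 1], [166.0, 198.0]), ([168, 200, 1, 1, 1], [168.0, 200.0]), ([203, 220, 2, 2, 2], [203.5, 220.5]), ([197, 222, 1, 1, 1], [197.0, 222.0]), ([199, 222, 1, 1, 1], [199.0, 222.0]), ([200, 224, 1, 1, 1], [200.0, 224.0]), ([184, 229, 1, 1, 1], [184.0, 229.0]), ([201, 231, 1, 1, 1], [201.0, 231.0]), ([208, 233, 1, 1, 1], [208.0, 233.0]), ([508, 232, 2, 1, 2], [508.5, 232.0]), ([193, 237, 1, 1, 1], [193.0, 237.0]), ([206, 237, 1, 1, 1], [206.0, 237.0]), ([198, 240, 1, 1, 1], [198.0, 240.0]), ([201, 241, 2, 1, 2], [201.5, 241.0]), ([507, 240, 1, 2, 2], [507.0, 240.5]), ([193, 243, 1, 1, 1], [193.0, 243.0]), ([509, 242, 3, 3, 4], [510.2, 242.8]), ([514, 244, 1, 1, 1], [514.0, 244.0]), ([192, 247, 1, 1, 1], [192.0, 247.0]), ([142, 250, 1, 1, 1], [142.0, 250.0]), ([148, 251, 1, 1, 1], [148.0, 251.0]), ([162, 254, 1, 1, 1], [162.0, 254.0]), ([99, 273, 12, 10, 54], [104.7, 277.6]), ([115, 273, 3, 3, 9], [116.0, 274.0]), ([97, 283, 12, 7, 51], [102.4, 285.9])]
top org []
scene red [([285, 12, 1, 1, 1], [285.0, 12.0]), ([467, 26, 9, 15, 77], [470.4, 32.1]), ([498, 74, 11, 
[... 524 characters left out ...]
93.0]), ([346, 237, 1, 1, 1], [346.0, 237.0]), ([373, 236, 2, 1, 2], [373.5, 236.0]), ([396, 241, 3, 3, 3], [397.0, 242.0]), ([403, 240, 1, 1, 1], [403.0, 240.0]), ([404, 243, 1, 1, 1], [404.0, 243.0]), ([401, 244, 1, 1, 1], [401.0, 244.0]), ([433, 244, 18, 13, 114], [441.2, 250.1]), ([371, 255, 1, 1, 1], [371.0, 255.0]), ([329, 267, 1, 1, 1], [329.0, 267.0])]
scene org [([108, 90, 33, 11, 45], [122.8, 93.4]), ([110, 102, 1, 5, 5], [110.0, 104.0]), ([111, 108, 2, 9, 9], [111.4, 112.0]), ([113, 119, 3, 12, 15], [113.7, 125.5]), ([223, 224, 3, 2, 4], [224.0, 224.8]), ([339, 236, 16, 28, 291], [346.3, 249.9]), ([368, 236, 10, 19, 127], [372.0, 244.7]), ([384, 239, 27, 42, 687], [396.4, 260.0])]
```

View pics/m1.png

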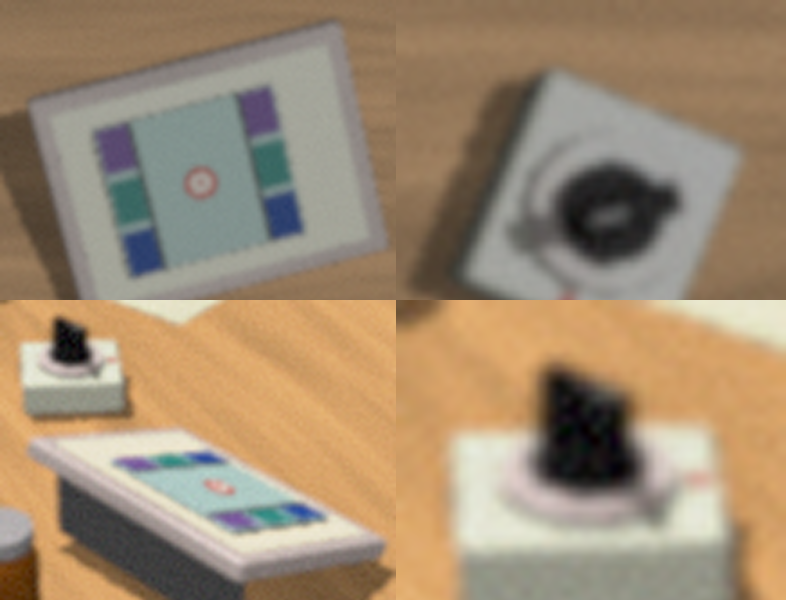

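The crop shows the table's high side pointing away from the robot and the red ring at its centre. The dimmer's red dot is at about top px (404,252), but the knob's heading is unclear. I'll average frames to measure it.

```bash
python3 - <<'E'
from h import *
A={}
for n in("top","scene"):
    A[n]=np.mean([ctrl.snapshot(n).astype(float) for _ in range(8)],0)[:,:,::-1].astype(np.float32)
    np.save(f"pics/{n}.npy",A[n])
def f(im,x,y,w,h,k,g): return np.clip(cv2.resize(im[y:y+h,x:x+w],None,fx=k,fy=k,interpolation=cv2.INTER_CUBIC)*g,0,255)
t,s=A["top"],A["scene"]
r1=np.hstack([f(t,385,215,50,37+13,8,1.3)[:300*8//6],f(s,225,145,50,50,8,1)])
r2=np.hstack([f(t,170,205,50,25,8,1.5),f(s,325,225,50,25,8,1)])
cv2.imwrite("pics/m2.png",np.vstack([r1[:390],r2]))
# ring by redness
for n,(x,y,w,h) in(("top",(296,226,20,20)),("scene",(275,193,20,20))):
    c=A[n][y:y+h,x:x+w]; r=np.clip(c[:,:,2]-np.maximum(c[:,:,1],c[:,:,0])-8,0,None)
    g=np.mgrid[y:y+h,x:x+w]; P=np.array([(r*g[1]).sum(),(r*g[0]).sum()])/r.sum(); A[n+"p"]=P; print(n,P)
print("ring tri",tri(A["scenep"],A["topp"]), onz("top",A["topp"],.067),onz("scene",A["scenep"],.067))
E
```

```text
top [305.41411139 235.41739675]
scene [287.92469977 198.56897111]
ring tri (array([5.38259898e-01, 4.61615776e-04, 8.09745600e-02]), np.float64(0.007433985416835531)) [ 0.54200507 -0.002379    0.067     ] [ 0.52388312 -0.01514784  0.067     ][ WARN:0@6.475] global loadsave.cpp:1063 imwrite_ Unsupported depth image for selected encoder is fallbacked to CV_8U.
```

View pics/m2.png

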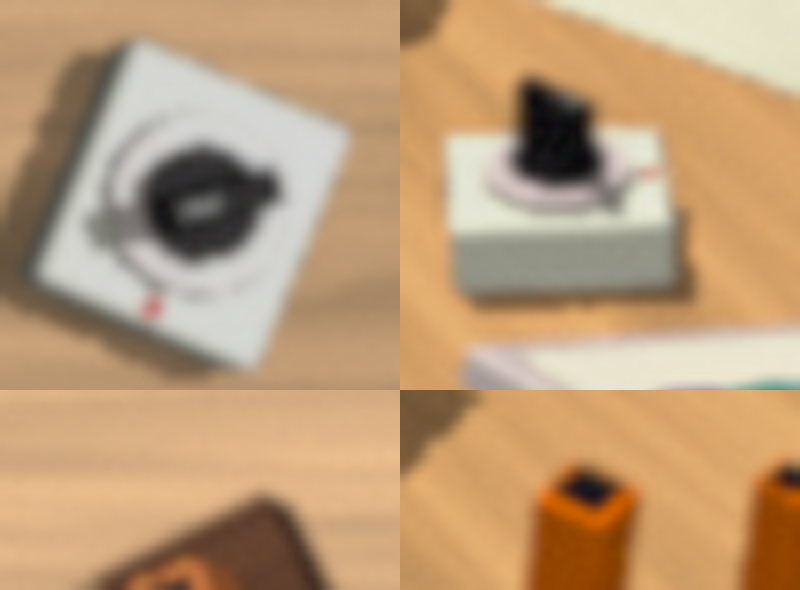

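The averaged crop settles the knob. The bar's far end points right at crop (275,187), so its white-line end points left. The red dot is at (152,308), which puts the knob about 50° from off. The moves cannot tilt the tool, so I'll pivot the gauge 20° in the grip against the stand's hole rim. Next I'll put numbers on everything.

```bash
python3 - <<'E'
from h import *
t=np.load("pics/top.npy");s=np.load("pics/scene.npy")
def win(im,x,y,w,h,f):
    m=np.zeros(im.shape[:2],np.uint8); m[y:y+h,x:x+w]=f(im[y:y+h,x:x+w]).astype(np.uint8); return m
def big(m):
    c=max(cv2.findContours(m,0,2)[0],key=cv2.contourArea); return c
sat=lambda c:(c.max(2)-c.min(2))
# dimmer box top
m=win(t,380,212,56,56,lambda c:(sat(c)<32)&(c.min(2)>95)); c=big(m); r=cv2.minAreaRect(cv2.convexHull(c)); B=[onz("top",p,.035) for p in cv2.boxPoints(r)]
B=np.array(B); print("dimmer",B.mean(0),np.linalg.norm(B[1]-B[0]),np.linalg.norm(B[2]-B[1])," edge yaws",[np.degrees(np.arctan2(*(B[i+1]-B[i])[[1,0]])) for i in(0,1)])
# ring
for n,im,(x,y,w,h) in(("top",t,(299,229,14,14)),("scene",s,(278,195,15,13))):
    v=im[y:y+h,x:x+w]; q=v[:,:,2]-(v[:,:,1]+v[:,:,0])/2; q=np.where(q>q.max()*.4,q,0); g=np.mgrid[y:y+h,x:x+w]
    P=np.array([(q*g[1]).sum(),(q*g[0]).sum()])/q.sum(); print("ring",n,P,onz(n,P,.067),q.max())
    if n=="top":pt=P
    else: print(tri(P,pt))
# light table outer outline (top)
m=win(t,250,185,115,100,lambda c:(c[:,:,0]>c[:,:,2]*.82)&(c.min(2)>70)); m=cv2.morphologyEx(m,3,np.ones((7,7)));c=big(m); r=cv2.minAreaRect(c); b=cv2.boxPoints(r)
B=np.array([onz("top",p,.062) for p in b]);print("table",B.mean(0),[(np.linalg.norm(B[i+1]-B[i]),np.degrees(np.arctan2(*(B[i+1]-B[i])[[1,0]]))) for i in(0,1)])
# stand (dark brown) and gauge (orange)
m=win(t,175,210,48,48,lambda c:(c[:,:,2]<92)); m=cv2.morphologyEx(m,3,np.ones((5,5)));r=cv2.minAreaRect(big(m));print("stand px",r)
for n,im,w in(("top",t,(185,222,20,22)),("scene",s,(334,228,24,40))):
    m=win(im,*w,lambda c:(c[:,:,2]-c[:,:,0]>(70 if n=="scene" else 62))&(c[:,:,2]>1.9*c[:,:,1])); c=big(m); print(n,cv2.boundingRect(c),cv2.minAreaRect(c))
def f(im,x,y,w,h,k,g): return np.clip(cv2.resize(im[y:y+h,x:x+w],None,fx=k,fy=k,interpolation=cv2.INTER_CUBIC)*g,0,255)
cv2.imwrite("pics/m3.png",np.hstack([f(t,177,212,40,45,10,1.5),f(s,322,228,40,60,7.5,1)]).astype(np.uint8))
E
```

```text
dimmer [ 0.52825261 -0.31241678  0.035     ] 0.1001794655668364 0.09055667486837791  edge yaws [np.float64(-24.621413543682205), np.float64(-113.79966433941073)]
ring top [305.35943589 235.42512526] [ 0.54198322 -0.00221917  0.067     ] 37.125
ring scene [285.52588218 201.30562846] [ 0.53870667 -0.00534442  0.067     ] 56.75
(array([ 0.54146446, -0.00181423,  0.06998465]), np.float64(0.0008978849704527694))
table [ 0.55079366 -0.01127482  0.062     ] [(np.float64(0.2648003300934874), np.float64(-75.64920319083598)), (np.float64(0.1911832145655637), np.float64(-166.60231446529724))]
stand px ((193.30001831054688, 236.60000610351562), (24.59674835205078, 37.565940856933594), 63.43495178222656)Traceback (most recent call last):
  File "<stdin>", line 23, in <module>
  File "<stdin>", line 6, in big
ValueError: max() iterable argument is empty
```

```bash
python3 - <<'E'
from h import *
t=np.load("pics/top.npy");s=np.load("pics/scene.npy")
def f(im,x,y,w,h,k,g): return np.clip(cv2.resize(im[y:y+h,x:x+w],None,fx=k,fy=k,interpolation=cv2.INTER_CUBIC)*g,0,255)
cv2.imwrite("pics/m3.png",np.hstack([f(t,177,212,40,45,10,1.5),f(s,322,228,40,60,7.5,1)]).astype(np.uint8))
E
```

```text
(no output)
```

View pics/m3.png

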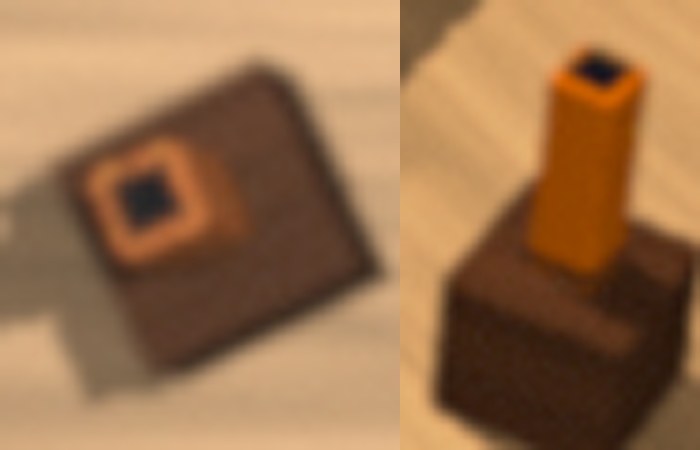

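The mid-sized gauge stands with its top centre at crop (148,198), which is top px (191.4,231.4), and scene px (348.2,237.2). Its sides are rotated about 25°, in line with the stand.

```bash
python3 - <<'E'
from h import *
t=np.load("pics/top.npy");print(onz("top",(191.35,231.35),.145),onz("scene",(348.2,237.2),.145),tri((348.2,237.2),(191.35,231.35)))
print("stand",onz("top",(177+21.1,212+21.1),.06))
c=t[222:242,182:202].max(2); m=(c<75).astype(np.uint8); print(m.sum(),cv2.minAreaRect(max(cv2.findContours(m,0,2)[0],key=cv2.contourArea)))
c=t[212:257,177:217].max(2); print([onz("top",(177+x/10-.45,212+y/10-.45),.06)[:2].round(3) for x,y in((62,160),(268,58),(380,272),(150,370))])
o=ctrl.get_obs(); p=np.r_[.5283,-.3124]-o["tool_pos"][:2]; y=np.radians(o["orientation"][2]); print("clock",o["clock"])
# shift in tool axes (tool x=(cos,sin), tool y=(sin,-cos))
print("to knob, tool xy mm",1000*np.array([p@[np.cos(y),np.sin(y)],p@[np.sin(y),-np.cos(y)]]))
E
```

```text
[0.55072185 0.31563756 0.145     ] [0.54733287 0.3151607  0.145     ] (array([0.54971433, 0.31607233, 0.14656971]), np.float64(0.002351600914711357))
stand [0.55059867 0.31258021 0.06      ]
186 ((9.300000190734863, 14.599998474121094), (21.300657272338867, 10.707588195800781), 23.629377365112305)
[array([0.567, 0.358]), array([0.597, 0.298]), array([0.534, 0.264]), array([0.505, 0.331])]
clock 0.9
to knob, tool xy mm [591.29275794 839.40304356]
```

>>> {"name": "apply_moves", "arguments": {"targets": [{"travel": [44,23,0],"roll": 0,"jaw": 60},{"travel": [44,23,0],"roll": 0,"jaw": 60},{"travel": [44,23,0],"roll": 0,"jaw": 60},{"travel": [44,23,0],"roll": 0,"jaw": 60},{"travel": [44,23,0],"roll": 0,"jaw": 60},{"travel": [44,23,0],"roll": 0,"jaw": 60},{"travel": [44,23,0],"roll": 0,"jaw": 60},{"travel": [44,23,0],"roll": 0,"jaw": 60},{"travel": [44,23,0],"roll": 0,"jaw": 60},{"travel": [44,23,0],"roll": 0,"jaw": 60}]}}

```text
clock: 1.9
tool_pos: [0.5418, 0.3138, 0.2489]
orientation: [-180.0, -0.0, -15.0]
force: [1.3, 1.5, 0.5]
opening: 0.0599
gripper_force: 0.0
```

>>> {"name": "apply_moves", "arguments": {"targets": [{"travel": [11,47,0],"roll": 0,"jaw": 40},{"travel": [11,47,0],"roll": 0,"jaw": 40},{"travel": [11,47,0],"roll": 0,"jaw": 40},{"travel": [11,47,0],"roll": 0,"jaw": 40},{"travel": [11,47,0],"roll": 0,"jaw": 40},{"travel": [11,47,0],"roll": 0,"jaw": 40},{"travel": [11,47,0],"roll": 0,"jaw": 40},{"travel": [11,47,0],"roll": 0,"jaw": 40},{"travel": [11,47,0],"roll": 0,"jaw": 40},{"travel": [11,47,0],"roll": 0,"jaw": 40}]}}

```text
clock: 2.9
tool_pos: [0.5243, -0.1689, 0.249]
orientation: [-180.0, -0.1, -15.0]
force: [2.0, -0.3, -0.3]
opening: 0.0399
gripper_force: 0.0
```

>>> {"name": "apply_moves", "arguments": {"targets": [{"travel": [13,46,0],"roll": 0,"jaw": 40},{"travel": [13,46,0],"roll": 0,"jaw": 40},{"travel": [13,46,0],"roll": 0,"jaw": 40},{"travel": [0,0,0],"roll": 7.6,"jaw": 40},{"travel": [0,0,0],"roll": 7.6,"jaw": 40},{"travel": [0,0,0],"roll": 7.6,"jaw": 40},{"travel": [0,0,0],"roll": 7.6,"jaw": 40},{"travel": [0,0,0],"roll": 7.6,"jaw": 40},{"travel": [0,0,0],"roll": 7.6,"jaw": 40},{"travel": [0,0,0],"roll": 7.6,"jaw": 40}]}}

```text
clock: 3.9
tool_pos: [0.5264, -0.3105, 0.2487]
orientation: [-180.0, -0.0, -68.6]
force: [-0.2, -0.2, 0.2]
opening: 0.0399
gripper_force: 0.0
```

>>> {"name": "apply_moves", "arguments": {"targets": [{"travel": [0,0,0],"roll": 7.6,"jaw": 40},{"travel": [0,0,0],"roll": 0,"jaw": 40}]}}

```text
clock: 4.1
tool_pos: [0.5264, -0.3105, 0.2486]
orientation: [-180.0, -0.0, -76.0]
force: [0.1, 0.6, 0.8]
opening: 0.0397
gripper_force: 0.0
```

>>> {"name": "apply_moves", "arguments": {"targets": [{"travel": [2,-1.5,40],"roll": 0,"jaw": 40},{"travel": [0,0,45],"roll": 0,"jaw": 40},{"travel": [0,0,45],"roll": 0,"jaw": 40},{"travel": [0,0,30],"roll": 0,"jaw": 40},{"travel": [0,0,12],"roll": 0,"jaw": 40},{"travel": [0,0,0],"roll": 0,"jaw": 40},{"travel": [0,0,0],"roll": 0,"jaw": 0},{"travel": [0,0,0],"roll": 0,"jaw": 0},{"travel": [0,0,0],"roll": 0,"jaw": 0},{"travel": [0,0,0],"roll": 0,"jaw": 0}]}}

```text
clock: 5.1
tool_pos: [0.528, -0.3122, 0.0777]
orientation: [180.0, -0.0, -75.8]
force: [-9.9, -2.1, 11.3]
opening: 0.0138
gripper_force: 30.1
```

>>> {"name": "apply_moves", "arguments": {"targets": [{"travel": [0,1,0],"roll": -5,"jaw": 0},{"travel": [0,0,0],"roll": -7,"jaw": 0},{"travel": [0,0,0],"roll": -7,"jaw": 0},{"travel": [0,0,0],"roll": -7,"jaw": 0},{"travel": [0,0,0],"roll": -7,"jaw": 0},{"travel": [0,0,0],"roll": -7,"jaw": 0},{"travel": [0,0,0],"roll": -5,"jaw": 0},{"travel": [0,0,0],"roll": -3,"jaw": 0},{"travel": [0,0,0],"roll": 0,"jaw": 0}]}}

```text
clock: 6.0
tool_pos: [0.5283, -0.312, 0.0778]
orientation: [-180.0, -0.1, -27.8]
force: [0.1, 3.8, 5.5]
opening: 0.0137
gripper_force: 30.0
```

```bash
python3 -c "
from h import *
o=ctrl.get_obs();print(o['tool_pos'],o['orientation'],o['force'],o['moment'])"
```

```text
[ 0.52834398 -0.31203009  0.07783411] [-1.79955014e+02 -1.21447369e-01 -2.77795936e+01] [0.06374391 3.79071601 5.48587824] [ 1.62547260e+00 -1.12602301e-01  6.20800268e-05]
```

>>> {"name": "apply_moves", "arguments": {"targets": [{"travel": [0,0,0],"roll": -2,"jaw": 0},{"travel": [0,0,0],"roll": -2,"jaw": 0},{"travel": [0,0,0],"roll": 0,"jaw": 0}]}}

```text
clock: 6.3
tool_pos: [0.5283, -0.312, 0.0778]
orientation: [-180.0, -0.1, -23.9]
force: [0.2, 4.4, 5.4]
opening: 0.0137
gripper_force: 30.0
```

```bash
python3 -c "
from h import *
o=ctrl.get_obs();print(o['tool_pos'],o['orientation'],o['force'],o['moment'])"
```

```text
[ 0.52834976 -0.31200748  0.07781447] [-1.79957913e+02 -1.24591420e-01 -2.38620356e+01] [0.15277857 4.43459947 5.4076331 ] [ 1.73947342 -0.06035713 -0.04909227]
```

>>> {"name": "apply_moves", "arguments": {"targets": [{"travel": [0,0,0],"roll": -2,"jaw": 0},{"travel": [0,0,0],"roll": -2,"jaw": 0},{"travel": [0,0,0],"roll": 0,"jaw": 0}]}}

```text
clock: 6.6
tool_pos: [0.5285, -0.3121, 0.0778]
orientation: [-179.9, -0.2, -19.9]
force: [1.1, 4.0, 5.3]
opening: 0.0139
gripper_force: 31.3
```

```bash
python3 -c "
from h import *
o=ctrl.get_obs();print(o['tool_pos'],o['orientation'],o['force'],o['moment'])"
```

```text
[ 0.52854255 -0.3120684   0.07782266] [-1.79946752e+02 -1.57541652e-01 -1.99374938e+01] [1.13235337 3.99616087 5.30461671] [ 1.51250821 -0.35380625 -0.77245553]
```

The stop is reached: Mz is about -0.8 N m, against 0.03 for plain friction. Releasing and lifting.

>>> {"name": "apply_moves", "arguments": {"targets": [{"travel": [0,0,0],"roll": 0,"jaw": 40},{"travel": [0,0,0],"roll": 0,"jaw": 40},{"travel": [0,0,-30],"roll": 0,"jaw": 50},{"travel": [0,0,-47],"roll": 0,"jaw": 60},{"travel": [0,0,-47],"roll": 0,"jaw": 60},{"travel": [0,0,-47],"roll": 0,"jaw": 60},{"travel": [0,0,0],"roll": -7.5,"jaw": 60},{"travel": [0,0,0],"roll": -7.5,"jaw": 60},{"travel": [0,0,0],"roll": -7.5,"jaw": 60},{"travel": [0,0,0],"roll": -7.5,"jaw": 60}]}}

```text
clock: 7.6
tool_pos: [0.527, -0.3124, 0.2474]
orientation: [-180.0, 0.0, 10.4]
force: [-0.6, -0.0, -0.0]
opening: 0.0599
gripper_force: 0.0
```

>>> {"name": "apply_moves", "arguments": {"targets": [{"travel": [0,0,0],"roll": -7.5,"jaw": 60},{"travel": [0,0,0],"roll": -7.4,"jaw": 60},{"travel": [20,-44,0],"roll": 0,"jaw": 60},{"travel": [20,-44,0],"roll": 0,"jaw": 60},{"travel": [20,-44,0],"roll": 0,"jaw": 60},{"travel": [20,-44,0],"roll": 0,"jaw": 60},{"travel": [20,-44,0],"roll": 0,"jaw": 60},{"travel": [20,-44,0],"roll": 0,"jaw": 60},{"travel": [20,-44,0],"roll": 0,"jaw": 60},{"travel": [0,0,0],"roll": 0,"jaw": 60}]}}

```text
clock: 8.6
tool_pos: [0.5237, 0.0304, 0.2476]
orientation: [-180.0, -0.0, 25.3]
force: [0.9, -0.9, 0.3]
opening: 0.0598
gripper_force: 0.0
```

```bash
python3 - <<'E'
from h import *
t=np.mean([ctrl.snapshot("top").astype(float) for _ in range(4)],0)[:,:,::-1].astype(np.float32)
c=t[212:268,380:436]
cv2.imwrite("pics/k1.png",cv2.resize(np.clip(c*1.3,0,255),None,fx=7,fy=7,interpolation=cv2.INTER_CUBIC).astype(np.uint8).clip(0,255))
o=ctrl.get_obs();print(o['clock'],o['tool_pos'],o['orientation']); y=np.radians(o["orientation"][2])
p=np.r_[.550,.3145]-o["tool_pos"][:2]; print(1000*np.array([p@[np.cos(y),np.sin(y)],p@[np.sin(y),-np.cos(y)]]))
E
```

```text
8.8 [0.5236227  0.02541771 0.2473777 ] [1.79994006e+02 4.00938049e-02 2.50164153e+01]
[ 146.14926886 -250.80814564]
```

View pics/k1.png

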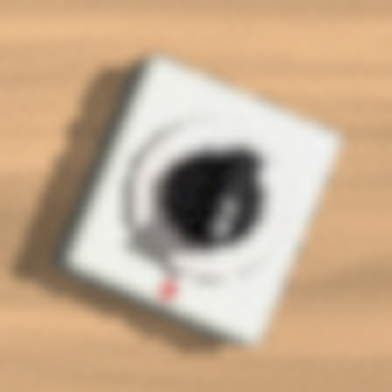

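The knob bar now lies along the box's x axis: its far end is at crop (248,158), opposite the red dot at (168,290). The dimmer is off. On to the gauge.

>>> {"name": "apply_moves", "arguments": {"targets": [{"travel": [24.3,-41.8,0],"roll": 0,"jaw": 60},{"travel": [24.3,-41.8,0],"roll": 0,"jaw": 60},{"travel": [24.3,-41.8,0],"roll": 0,"jaw": 60},{"travel": [24.3,-41.8,0],"roll": 0,"jaw": 60},{"travel": [24.3,-41.8,0],"roll": 0,"jaw": 60},{"travel": [24.3,-41.8,0],"roll": 0,"jaw": 60},{"travel": [0,0,0],"roll": 0,"jaw": 60}]}}

```text
clock: 9.5
tool_pos: [0.5509, 0.3181, 0.2462]
orientation: [180.0, 0.0, 25.1]
force: [0.0, -0.6, -0.3]
opening: 0.06
gripper_force: 0.0
```

>>> {"name": "apply_moves", "arguments": {"targets": [{"travel": [0,0,40],"roll": 0,"jaw": 60},{"travel": [0,0,40],"roll": 0,"jaw": 60},{"travel": [0,0,35],"roll": 0,"jaw": 60},{"travel": [0,0,14],"roll": 0,"jaw": 60},{"travel": [0,0,0],"roll": 0,"jaw": 60},{"travel": [0,0,0],"roll": 0,"jaw": 10},{"travel": [0,0,0],"roll": 0,"jaw": 10},{"travel": [0,0,0],"roll": 0,"jaw": 10},{"travel": [0,0,0],"roll": 0,"jaw": 10}]}}

```text
clock: 10.4
tool_pos: [0.5502, 0.3154, 0.1198]
orientation: [-180.0, -0.1, 25.1]
force: [-0.1, -0.0, 0.0]
opening: 0.0335
gripper_force: 0.0
```

>>> {"name": "apply_moves", "arguments": {"targets": [{"travel": [0,0,0],"roll": 0,"jaw": 10},{"travel": [0,0,0],"roll": 0,"jaw": 10},{"travel": [0,0,0],"roll": 0,"jaw": 10}]}}

```text
clock: 10.7
tool_pos: [0.5498, 0.3157, 0.1193]
orientation: [-180.0, -0.1, 25.1]
force: [-3.9, 3.1, 6.0]
opening: 0.0258
gripper_force: 29.9
```

>>> {"name": "apply_moves", "arguments": {"targets": [{"travel": [0,0,-13],"roll": 0,"jaw": 10},{"travel": [0,0,-13],"roll": 0,"jaw": 10},{"travel": [0,0,0],"roll": 0,"jaw": 10}]}}

```text
clock: 11.0
tool_pos: [0.5499, 0.3157, 0.1463]
orientation: [-179.9, -0.1, 25.1]
force: [-4.6, 3.6, 1.3]
opening: 0.0259
gripper_force: 29.9
```

>>> {"name": "apply_moves", "arguments": {"targets": [{"travel": [-3,0,0],"roll": 0,"jaw": 10},{"travel": [-3,0,0],"roll": 0,"jaw": 10},{"travel": [-2,0,0],"roll": 0,"jaw": 10},{"travel": [0,0,0],"roll": 0,"jaw": 10}]}}

```text
clock: 11.4
tool_pos: [0.5442, 0.3133, 0.1458]
orientation: [-179.9, -0.3, 25.1]
force: [2.7, 6.7, -1.3]
opening: 0.0258
gripper_force: 30.0
```

>>> {"name": "apply_moves", "arguments": {"targets": [{"travel": [-3,0,0],"roll": 0,"jaw": 10},{"travel": [-3,0,0],"roll": 0,"jaw": 10},{"travel": [-3,0,0],"roll": 0,"jaw": 10},{"travel": [-3,0,0],"roll": 0,"jaw": 10},{"travel": [0,0,0],"roll": 0,"jaw": 10}]}}

```text
clock: 11.9
tool_pos: [0.5331, 0.3081, 0.1455]
orientation: [-179.9, -0.3, 25.1]
force: [2.8, 6.2, -2.7]
opening: 0.0259
gripper_force: 30.0
```

```bash
cat > tilt.py <<'E'
from h import *
def axis(z0=None):
    """orange bar: end midpoints of its mask in each view"""
    o=ctrl.get_obs(); out={}
    for n in("scene","top"):
        im=np.mean([ctrl.snapshot(n).astype(float) for _ in range(3)],0)[:,:,::-1].astype(np.float32)
        out[n]=im; np.save(f"pics/t_{n}.npy",im)
    return o,out
if __name__=="__main__":
    o,out=axis(); print(o["clock"],o["tool_pos"],o["orientation"],o["force"])
    g=o["tool_pos"]; L=[]
    for n in("scene","top"):
        u,v=proj(n,g).astype(int); k=5
        x,y=max(u-40,0),max(v-30,0); c=out[n][y:y+60,x:x+80]
        print(n,x,y); L.append(cv2.resize(np.clip(c*(1.4 if n=="top" else 1),0,255),None,fx=k,fy=k,interpolation=cv2.INTER_CUBIC))
    cv2.imwrite("pics/tilt.png",np.hstack(L).clip(0,255).astype(np.uint8))
E
python3 tilt.py
```

```text
11.9 [0.5331397  0.30811211 0.14551477] [-179.91244291   -0.28689059   25.0831937 ] [ 2.80298015  6.21112447 -2.69634932]
scene 310 203
top 153 207
```

View pics/tilt.png

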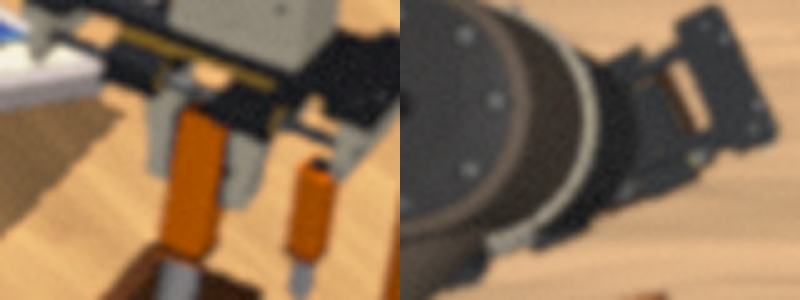

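The gauge is pivoting in the grip: in the scene crop the orange bar leans, with its nose at (180,285) held in the hole. I'll get the tilt from the bar's edge lines, knowing that its axis lies in the tool's x-z plane.

```bash
cat > ang.py <<'E'
from tilt import *
from scipy.spatial.transform import Rotation as Ro
def edges(c,cols,rows,dx=6):
    pass
def tilts(fresh=True,show=True):
    if fresh: o,out=axis(); im=out["scene"]
    else: o=ctrl.get_obs(); im=np.load("pics/t_scene.npy")
    T=Ro.from_euler("xyz",o["orientation"],degrees=True).as_matrix()
    g=np.array(o["tool_pos"])+T[:,2]*.003; u,v=proj("scene",g)
    q=im[:,:,2]-im[:,:,0]; ora=((q>70)&(im[:,:,2]>1.75*im[:,:,1])).astype(np.uint8)
    k,lab,S,C=cv2.connectedComponentsWithStats(ora)
    i=min((i for i in range(1,k) if S[i,4]>60),key=lambda i:np.hypot(*(C[i]-[u,v])))
    m=lab==i; ys=np.where(m.any(1))[0]; print("clock",round(o["clock"],2),"comp",S[i],C[i])
    E={"L":[], "R":[]}
    for y in ys[4:-5]:
        xs=np.where(m[y])[0]
        # sub-pixel crossing of orange-ness on each side
        s=cv2.GaussianBlur(q/(im[:,:,2]+1),(1,3),0)[y]; 
        for nm,x,d in(("L",xs[0],-1),("R",xs[-1],1)):
            a=s[x-d*2]; b=s[x+d*4]; h=(a+b)/2
            seq=[s[x+d*j] for j in range(-2,5)]
            j=next((j for j in range(6) if (seq[j]-h)*(seq[j+1]-h)<=0),None)
            if j is not None: E[nm].append((x+d*(j-2+(seq[j]-h)/(seq[j]-seq[j+1]+1e-9)),y))
    for nm in E:
        P=np.array(E[nm],np.float32); f=cv2.fitLine(P,cv2.DIST_HUBER,0,.01,.01).ravel()
        a=f[2:]-20*f[:2]; b=f[2:]+20*f[:2]; n=np.cross(ray("scene",a)[1],ray("scene",b)[1])
        d=np.cross(n,T[:,1]); d*=-np.sign(d[2]); dt=T.T@-d if d[2]>0 else T.T@d
        r=np.abs((P-f[2:])@[-f[1],f[0]])
        print(nm,"tilt deg (lower end toward tool +x)",np.degrees(np.arctan2(dt[0],dt[2])).round(2),"resid",np.median(r).round(2),len(P))
if __name__=="__main__":
    import sys; tilts(len(sys.argv)<2)
E
python3 ang.py old
```

```text
clock 12.2 comp [340 225  15  30 293] [348.11945392 240.25255973]
L tilt deg (lower end toward tool +x) 2.08 resid 0.09 21
R tilt deg (lower end toward tool +x) -3.13 resid 0.16 21
```

```bash
python3 - <<'E'
from h import *
from scipy.spatial.transform import Rotation as Ro
o=ctrl.get_obs(); T=Ro.from_euler("xyz",o["orientation"],degrees=True).as_matrix(); print(o["tool_pos"],o["moment"])
g=np.array(o["tool_pos"])+T[:,2]*.0017
for a in(0,6,12,18):
    d=T@[np.sin(np.radians(a)),0,np.cos(np.radians(a))]
    print(a,[proj("scene",g+d*l).round(1) for l in(-.03,0,.055,.091)])
E
```

```text
[0.53319673 0.30814995 0.14547668] [ 2.74440971 -0.8058994   0.1067528 ]
0 [array([352.1, 225.1]), array([350.9, 234.5]), array([348.7, 251. ]), array([347.3, 261.5])]
6 [array([352.7, 224.6]), array([350.9, 234.5]), array([347.7, 252.1]), array([345.7, 263.2])]
12 [array([353.2, 224.2]), array([350.9, 234.5]), array([346.7, 252.9]), array([344.1, 264.6])]
18 [array([353.7, 223.9]), array([350.9, 234.5]), array([345.8, 253.6]), array([342.5, 265.8])]
```

>>> {"name": "apply_moves", "arguments": {"targets": [{"travel": [-3,0,0],"roll": 0,"jaw": 10},{"travel": [-3,0,0],"roll": 0,"jaw": 10},{"travel": [-3,0,0],"roll": 0,"jaw": 10},{"travel": [-3,0,0],"roll": 0,"jaw": 10},{"travel": [0,0,0],"roll": 0,"jaw": 10}]}}

```text
clock: 12.7
tool_pos: [0.5223, 0.303, 0.1454]
orientation: [-179.9, -0.3, 25.1]
force: [1.1, 5.8, -2.6]
opening: 0.026
gripper_force: 30.0
```

>>> {"name": "apply_moves", "arguments": {"targets": [{"travel": [-3.4,0,-9.4],"roll": 0,"jaw": 10},{"travel": [-3.4,0,-9.4],"roll": 0,"jaw": 10},{"travel": [-6.8,0,-18.8],"roll": 0,"jaw": 10},{"travel": [0,0,-30],"roll": 0,"jaw": 10},{"travel": [0,0,-40],"roll": 0,"jaw": 10},{"travel": [0,0,-25],"roll": 0,"jaw": 10}]}}

```text
clock: 13.3
tool_pos: [0.5088, 0.2948, 0.2803]
orientation: [180.0, -0.1, 25.0]
force: [-0.2, 1.4, -1.7]
opening: 0.0257
gripper_force: 30.0
```

>>> {"name": "apply_moves", "arguments": {"targets": [{"travel": [0,0,0],"roll": 8,"jaw": 10},{"travel": [0,0,0],"roll": 8,"jaw": 10},{"travel": [0,0,0],"roll": 8,"jaw": 10},{"travel": [0,0,0],"roll": 8,"jaw": 10},{"travel": [0,0,0],"roll": 8,"jaw": 10},{"travel": [0,0,0],"roll": 8,"jaw": 10},{"travel": [0,0,0],"roll": 8,"jaw": 10},{"travel": [0,0,0],"roll": 8,"jaw": 10},{"travel": [0,0,0],"roll": 0,"jaw": 10},{"travel": [0,0,0],"roll": 0,"jaw": 10}]}}

```text
clock: 14.3
tool_pos: [0.5083, 0.295, 0.2772]
orientation: [180.0, -0.0, -38.7]
force: [0.5, -0.5, -1.4]
opening: 0.0261
gripper_force: 30.0
```

```bash
python3 ang.py; python3 - <<'E'
from h import *
im=np.load("pics/t_scene.npy"); o=ctrl.get_obs(); u,v=proj("scene",o["tool_pos"]).astype(int); print(o["clock"],o["tool_pos"],o["orientation"],o["force"],u-35,v-25)
cv2.imwrite("pics/v8.png",cv2.resize(im[v-25:v+45,u-35:u+45],None,fx=8,fy=8,interpolation=cv2.INTER_CUBIC).clip(0,255).astype(np.uint8))
E
```

```text
clock 14.3 comp [347 189  11  17 127] [352.03149606 197.73228346]
L tilt deg (lower end toward tool +x) 12.33 resid 0.16 8
R tilt deg (lower end toward tool +x) -23.21 resid 0.56 8
14.6 [0.50845916 0.29561357 0.27714541] [ 1.79989503e+02 -2.36196112e-03 -3.88926106e+01] [-0.15278273 -0.61589172 -1.28679403] 326 160
```

View pics/v8.png

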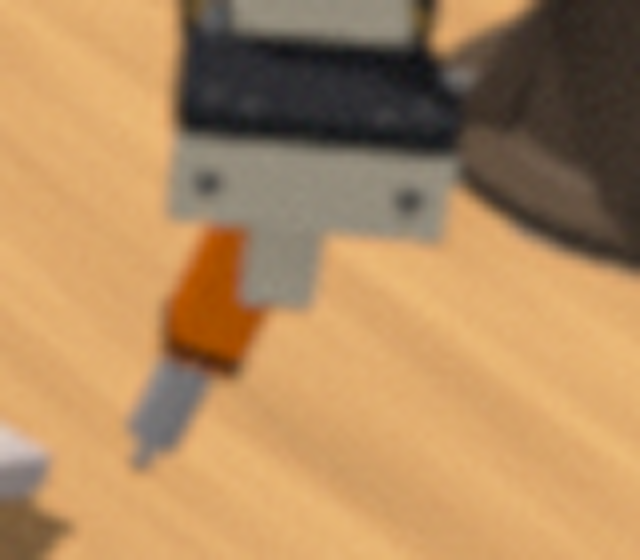

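The scene crop shows the gauge held and tilted, nose to the lower left, with the tip end at about (139,465) and the nose axis from (184,365) to (155,440). I'll intersect those rays with the tool's x-z plane.

```bash
cat > plane.py <<'E'
from h import *
from scipy.spatial.transform import Rotation as Ro
def onplane(px,o,n="scene"):
    T=Ro.from_euler("xyz",o["orientation"],degrees=True).as_matrix(); p=np.array(o["tool_pos"])
    c,d=ray(n,px); s=((p-c)@T[:,1])/(d@T[:,1]); return 1000*T.T@(c+s*d-p)
E
python3 - <<'E'
from plane import *
o=ctrl.get_obs()
px=lambda x,y:((x+.5)/8-.5+326,(y+.5)/8-.5+160)
R={}
for n,q in dict(tip=(139,465),nb=(155,440),nt=(184,365)).items(): R[n]=onplane(px(*q),o); print(n,R[n].round(1))
for a,b in(("nt","tip"),("nt","nb")):
    d=R[b]-R[a]; print(a,b,np.degrees(np.arctan2(d[0],d[2])).round(1),np.linalg.norm(d).round(1))
d=R["tip"]-[0,0,1.6]; print("grip->tip",np.degrees(np.arctan2(d[0],d[2])),np.linalg.norm(d))
# edges: sub-pixel left/right silhouette lines of nose+bar via gradient
im=np.load("pics/t_scene.npy"); T=Ro.from_euler("xyz",o["orientation"],degrees=True).as_matrix()
def tilt(a,b):
    n=np.cross(ray("scene",px(*a))[1],ray("scene",px(*b))[1]); d=T.T@np.cross(n,T[:,1]); return np.degrees(np.arctan(d[0]/d[2]))
print("edges",tilt((208,230),(168,312)),tilt((158,358),(130,430)),tilt((210,372),(180,450)))
E
```

```text
tip [ 35.8   0.  100.7]
nb [31.6  0.  90.3]
nt [25.4  0.  60.3]
nt tip 14.5 41.8
nt nb 11.8 30.6
grip->tip 19.868550890132543 105.36076059926032
edges 16.34878188758698 12.160423506725259 11.518380394223138
```

```bash
cat > fit.py <<'E'
from plane import *
def measure(N=10,show=True):
    im=np.mean([ctrl.snapshot("scene").astype(float) for _ in range(N)],0)[:,:,::-1].astype(np.float32)
    o=ctrl.get_obs(); T=Ro.from_euler("xyz",o["orientation"],degrees=True).as_matrix(); p=np.array(o["tool_pos"])
    np.save("pics/f.npy",im); return im,o,T,p
if __name__=="__main__":
    im,o,T,p=measure()
    X0,Y0=326,160; crop=lambda P:((np.array(P)-[X0,Y0]+.5)*8-.5).round(0)
    for y in(-34,-13,13,34): print("fingertip y",y,[crop(proj("scene",p+T@(np.array([x,y,22])/1000))) for x in(-9.5,9.5)])
    # predicted crop positions for hypotheses
    for a,sx in((20,0),(13,11)):
        d=np.array([np.sin(np.radians(a)),0,np.cos(np.radians(a))]); e=np.array([d[2],0,-d[0]]); g=np.array([sx,0,1.6])
        print(a,sx,"tip",crop(proj("scene",p+T@(g+105*d)/1000)),"nose L/R at 91",[crop(proj("scene",p+T@(g+91*d+s*9.5*e)/1000)) for s in(1,-1)],
         "bar corners at 55",[crop(proj("scene",p+T@(g+55*d+s*13*e+np.array([0,w*13,0]))/1000)).tolist() for s in(1,-1) for w in(1,-1)],"bar at 20",[crop(proj("scene",p+T@(g+20*d+s*13*e+np.array([0,w*13,0]))/1000)).tolist() for s in(1,-1) for w in(1,-1)])
E
python3 fit.py
```

```text
fingertip y -34 [array([309., 333.]), array([246., 327.])]
fingertip y -13 [array([309., 297.]), array([247., 291.])]
fingertip y 13 [array([309., 253.]), array([248., 247.])]
fingertip y 34 [array([309., 218.]), array([249., 212.])]
20 0 tip [139. 464.] nose L/R at 91 [array([131., 421.]), array([184., 443.])] bar corners at 55 [[171.0, 311.0], [169.0, 356.0], [245.0, 342.0], [244.0, 387.0]] bar at 20 [[220.0, 228.0], [218.0, 271.0], [295.0, 259.0], [294.0, 303.0]]
13 11 tip [142. 474.] nose L/R at 91 [array([128., 432.]), array([184., 448.])] bar corners at 55 [[154.0, 319.0], [151.0, 363.0], [232.0, 342.0], [230.0, 387.0]] bar at 20 [[190.0, 231.0], [188.0, 275.0], [269.0, 254.0], [268.0, 298.0]]
```

A 20° tilt with no slip predicts the tip at (139,464) and the bar corners at (171,311) and (169,356). That matches what I see: (139,465), (168,312) and (170,355). Next, turn to the table's yaw of 14.1° and approach with a 40 mm stand-off.

>>> {"name": "apply_moves", "arguments": {"targets": [{"travel": [0,0,0],"roll": -7.6,"jaw": 10},{"travel": [0,0,0],"roll": -7.6,"jaw": 10},{"travel": [0,0,0],"roll": -7.6,"jaw": 10},{"travel": [0,0,0],"roll": -7.6,"jaw": 10},{"travel": [0,0,0],"roll": -7.6,"jaw": 10},{"travel": [0,0,0],"roll": -7.5,"jaw": 10},{"travel": [0,0,0],"roll": -7.5,"jaw": 10},{"travel": [-6,21,0],"roll": 0,"jaw": 10},{"travel": [-12,40,0],"roll": 0,"jaw": 10},{"travel": [-12,40,0],"roll": 0,"jaw": 10}]}}

```text
clock: 16.1
tool_pos: [0.5035, 0.1891, 0.2769]
orientation: [180.0, 0.0, 14.0]
force: [0.7, -0.0, -0.5]
opening: 0.0256
gripper_force: 30.0
```

>>> {"name": "apply_moves", "arguments": {"targets": [{"travel": [-12,40,0],"roll": 0,"jaw": 10},{"travel": [-12,40,0],"roll": 0,"jaw": 10},{"travel": [-12,40,0],"roll": 0,"jaw": 10},{"travel": [-12,40,0],"roll": 0,"jaw": 10},{"travel": [-11,35,0],"roll": 0,"jaw": 10},{"travel": [0,0,30],"roll": 0,"jaw": 10},{"travel": [0,0,30],"roll": 0,"jaw": 10},{"travel": [0,0,11],"roll": 0,"jaw": 10},{"travel": [0,0,0],"roll": 0,"jaw": 10},{"travel": [0,0,0],"roll": 0,"jaw": 10}]}}

```text
clock: 17.1
tool_pos: [0.4947, -0.0129, 0.2073]
orientation: [180.0, -0.1, 14.1]
force: [-0.9, 0.6, 0.1]
opening: 0.0259
gripper_force: 30.0
```

```bash
python3 - <<'E'
from fit import *
im,o,T,p=measure(6)
S=np.array([.5415,-.002,.0685]); tip=p+T@np.array([.0358,0,.1007])
u,v=proj("scene",(S+tip)/2).astype(int); X0,Y0=u-30,v-30
crop=lambda P:((np.array(P)-[X0,Y0]+.5)*10-.5).round(0)
cv2.imwrite("pics/v9.png",cv2.resize(im[Y0:Y0+60,X0:X0+60],None,fx=10,fy=10,interpolation=cv2.INTER_CUBIC).clip(0,255).astype(np.uint8))
print(o["clock"],p,o["orientation"],o["force"],X0,Y0,"pred tip",crop(proj("scene",tip)),"ring",crop(proj("scene",S)),"tip",tip)
for a,sx in((20,0),(17,2),(23,-2)):
    d=np.array([np.sin(np.radians(a)),0,np.cos(np.radians(a))]); e=np.array([d[2],0,-d[0]]); g=np.array([sx,0,1.6])
    P=lambda q:crop(proj("scene",p+T@q/1000)).tolist()
    print(a,sx,"tip",P(g+105*d),"axis at 91,70,55",[P(g+l*d) for l in(91,70,55)],"bar55",[P(g+55*d+s*13*e+np.array([0,w*13,0])) for s in(1,-1) for w in(1,-1)])
E
```

```text
17.4 [ 0.49435371 -0.01277484  0.20691483] [-1.79994640e+02 -7.71657354e-02  1.40624855e+01] [-0.56092734  0.17985516 -1.10717945] 257 165 pred tip [322. 256.] ring [288. 371.] tip [ 0.52921006 -0.00403408  0.10626314]
20 0 tip [322.0, 255.0] axis at 91,70,55 [[334.0, 213.0], [352.0, 150.0], [366.0, 105.0]] bar55 [[308.0, 90.0], [369.0, 122.0], [362.0, 88.0], [423.0, 119.0]]
17 2 tip [329.0, 256.0] axis at 91,70,55 [[339.0, 214.0], [355.0, 152.0], [367.0, 107.0]] bar55 [[309.0, 94.0], [370.0, 126.0], [364.0, 88.0], [425.0, 119.0]]
23 -2 tip [315.0, 253.0] axis at 91,70,55 [[328.0, 211.0], [349.0, 148.0], [364.0, 103.0]] bar55 [[307.0, 86.0], [368.0, 118.0], [360.0, 88.0], [421.0, 119.0]]
```

View pics/v9.png

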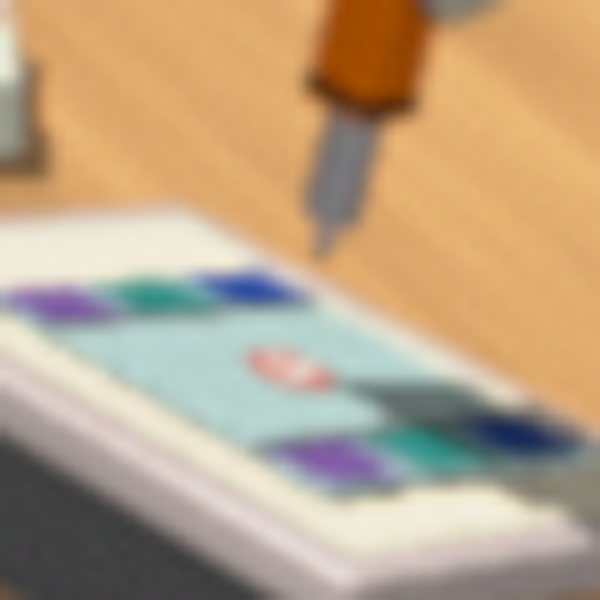

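The scene crop shows the tip at about (318,256), predicted (322,255), and the ring centre at (290,369), predicted (288,371), so both agree to about 1 mm. One numeric check of the tilt from the nose's centreline comes first.

```bash
python3 - <<'E'
from plane import *
from scipy.optimize import least_squares
im=np.load("pics/f.npy"); o=ctrl.get_obs(); T=Ro.from_euler("xyz",o["orientation"],degrees=True).as_matrix(); p=np.array(o["tool_pos"])
q=im[:,:,2]-im[:,:,0]; P=[]
for y in range(178,187):
    r=q[y,280:304]; bg=np.median(np.r_[r[:5],r[-5:]]); w=np.clip(bg-r-10,0,None); x=np.arange(280,304); P.append(((w*x).sum()/w.sum(),y)); 
P=np.array(P); print(P.round(2).tolist())
f=cv2.fitLine(P.astype(np.float32),cv2.DIST_HUBER,0,.01,.01).ravel()
a=onplane(f[2:]-4*f[:2],o); b=onplane(f[2:]+4*f[:2],o); d=b-a; print("tilt",np.degrees(np.arctan(d[0]/d[2])),"x at grip z=1.6:",a[0]+(1.6-a[2])*d[0]/d[2], "x at tip z=100.7",a[0]+(100.7-a[2])*d[0]/d[2])
E
```

```text
[[291.55, 178.0], [291.32, 179.0], [291.11, 180.0], [290.87, 181.0], [290.57, 182.0], [290.31, 183.0], [290.09, 184.0], [289.95, 185.0], [289.95, 186.0]]
tilt 13.785282285494533 x at grip z=1.6: 10.807112725411447 x at tip z=100.7 35.121417210687106
```

```bash
python3 - <<'E'
from plane import *
im=np.load("pics/t_scene.npy"); o=dict(tool_pos=[.50846,.29561,.27714],orientation=[179.99,0,-38.89]); T=Ro.from_euler("xyz",o["orientation"],degrees=True).as_matrix()
q=im[:,:,2]-im[:,:,0]; g=im[:,:,1]
def cross(r,x0,h):  # first crossing of level h
    for i in range(len(r)-1):
        if (r[i]-h)*(r[i+1]-h)<=0: return x0+i+(r[i]-h)/(r[i]-r[i+1])
def tilt(P):
    P=np.array(P,np.float32); f=cv2.fitLine(P,cv2.DIST_HUBER,0,.01,.01).ravel(); n=np.cross(ray("scene",f[2:]-8*f[:2])[1],ray("scene",f[2:]+8*f[:2])[1]); d=T.T@np.cross(n,T[:,1]); 
    return np.degrees(np.arctan(d[0]/d[2])).round(2), np.abs((P-f[2:])@[-f[1],f[0]]).max().round(2), f
L=[(cross(g[y,342:354],342,(g[y,340:343].mean()+g[y,352:355].mean())/2),y) for y in range(190,198)]
print("bar left",[round(float(a),2) for a,_ in L],tilt(L)[:2])
NL,NR=[],[]
for y in range(207,213):
    r=q[y,336:360]; bg=np.median(np.r_[r[:5],r[-5:]]); i=int(np.argmin(r)); h=(bg+r[i-1:i+2].mean())/2
    a=cross(r[i::-1],0,h); b=cross(r[i:],0,h); NL.append((336+i-a,y)); NR.append((336+i+b,y))
print("nose",np.round(NL,2)[:,0],np.round(NR,2)[:,0],tilt(NL)[:2],tilt(NR)[:2])
M=(np.array(NL)+NR)/2; t,_,f=tilt(M); print("mid",t)
a=onplane(f[2:],o); print("mid nose pt",a, "x at grip if 20:",a[0]-(a[2]-1.6)*np.tan(np.radians(20)),"if 17:",a[0]-(a[2]-1.6)*np.tan(np.radians(17)))
def px(P): return proj("scene",np.array(o["tool_pos"])+T@np.array(P)/1000)
for A,sx in((20,0),(17,4),(14,9)):
    d=np.array([np.sin(np.radians(A)),0,np.cos(np.radians(A))]); e=np.array([d[2],0,-d[0]]); G=np.array([sx,0,1.6])
    pts=lambda s,w,la,lb:np.array([px(G+l*d+s*e+np.array([0,w,0])) for l in(la,lb)])
    out=[]
    for s,w,la,lb,rows in((13,-13,0,55,(190,197)),(13,13,0,55,(190,197)),(0,0,60,91,(207,212))):
        a,b=pts(s,w,la,lb); out.append([round(float(a[0]+(y-a[1])*(b[0]-a[0])/(b[1]-a[1])),2) for y in rows])
    print(A,sx,"bar-left x at rows 190,197 (w-,w+), nose mid at 207,212:",out)
print("mid obs",M[[0,-1],0])
E
```

```text
bar left [350.5, 350.03, 349.46, 348.88, 348.34, 347.92, 347.38, 346.54] (np.float64(18.86), np.float32(0.15))
nose [344.26 343.81 343.31 342.82 342.3  341.8 ] [351.7  351.49 351.06 350.47 349.79 349.38] (np.float64(16.5), np.float32(0.02)) (np.float64(16.14), np.float32(0.17))
mid 16.32
mid nose pt [ 2.83492809e+01 -9.07751048e-14  7.39594004e+01] x at grip if 20: 2.012613027345367 if 17: 6.226792148516147
20 0 bar-left x at rows 190,197 (w-,w+), nose mid at 207,212: [[354.85, 350.75], [351.85, 347.79], [349.16, 346.2]]
17 4 bar-left x at rows 190,197 (w-,w+), nose mid at 207,212: [[353.33, 349.78], [350.78, 347.26], [349.05, 346.48]]
14 9 bar-left x at rows 190,197 (w-,w+), nose mid at 207,212: [[351.39, 348.36], [349.28, 346.27], [348.48, 346.29]]
mid obs [347.98101807 345.58731079]
```

Taken together, bar edge, nose, tip position and pivot geometry agree on about 17.7° of tilt with about 3.5 mm of slip. There is plenty of time, so I'll go back to the stand and pivot the remaining 2.3°.

>>> {"name": "apply_moves", "arguments": {"targets": [{"travel": [0,0,-36],"roll": 0,"jaw": 10},{"travel": [0,0,-38],"roll": 0,"jaw": 10},{"travel": [6,-20,0],"roll": 0,"jaw": 10},{"travel": [13,-43,0],"roll": 0,"jaw": 10},{"travel": [13,-43,0],"roll": 0,"jaw": 10},{"travel": [13,-43,0],"roll": 0,"jaw": 10},{"travel": [13,-43,0],"roll": 0,"jaw": 10},{"travel": [13,-43,0],"roll": 0,"jaw": 10},{"travel": [13,-43,0],"roll": 0,"jaw": 10},{"travel": [5,-17,0],"roll": 0,"jaw": 10}]}}

```text
clock: 18.4
tool_pos: [0.5086, 0.2983, 0.2799]
orientation: [-180.0, -0.0, 14.2]
force: [-0.2, 0.1, -1.9]
opening: 0.0259
gripper_force: 30.0
```

>>> {"name": "apply_moves", "arguments": {"targets": [{"travel": [0,0,0],"roll": -5.5,"jaw": 10},{"travel": [0,0,0],"roll": -5.5,"jaw": 10},{"travel": [0,0,0],"roll": 0,"jaw": 10},{"travel": [0,0,0],"roll": 0,"jaw": 10}]}}

```text
clock: 18.8
tool_pos: [0.5087, 0.2945, 0.2803]
orientation: [-180.0, -0.0, 24.9]
force: [0.4, 0.3, -0.9]
opening: 0.0259
gripper_force: 30.0
```

>>> {"name": "apply_moves", "arguments": {"targets": [{"travel": [4,-2.5,45],"roll": 0,"jaw": 10},{"travel": [0,0,40],"roll": 0,"jaw": 10},{"travel": [0,0,10],"roll": 0,"jaw": 10},{"travel": [3.2,0,10],"roll": 0,"jaw": 10},{"travel": [3.2,0,10],"roll": 0,"jaw": 10},{"travel": [3.2,0,10],"roll": 0,"jaw": 10},{"travel": [0,0,0],"roll": 0,"jaw": 10}]}}

```text
clock: 19.5
tool_pos: [0.5202, 0.3027, 0.1544]
orientation: [180.0, 0.0, 25.0]
force: [-0.0, -0.1, -1.0]
opening: 0.0264
gripper_force: 30.0
```

>>> {"name": "apply_moves", "arguments": {"targets": [{"travel": [1.6,0,5],"roll": 0,"jaw": 10},{"travel": [1.6,0,5],"roll": 0,"jaw": 10},{"travel": [0,0,0],"roll": 0,"jaw": 10}]}}

```text
clock: 19.8
tool_pos: [0.5227, 0.304, 0.1446]
orientation: [180.0, 0.0, 25.0]
force: [0.1, 0.0, -1.5]
opening: 0.0258
gripper_force: 30.0
```

>>> {"name": "apply_moves", "arguments": {"targets": [{"travel": [-2,0,0],"roll": 0,"jaw": 10},{"travel": [-2,0,0],"roll": 0,"jaw": 10},{"travel": [-1.5,0,0],"roll": 0,"jaw": 10},{"travel": [0,0,0],"roll": 0,"jaw": 10}]}}

```text
clock: 20.2
tool_pos: [0.5194, 0.3032, 0.1465]
orientation: [-179.9, -0.3, 25.1]
force: [4.1, 3.4, -1.2]
opening: 0.0263
gripper_force: 30.0
```

>>> {"name": "apply_moves", "arguments": {"targets": [{"travel": [-1.5,0,0],"roll": 0,"jaw": 10},{"travel": [0,0,0],"roll": 0,"jaw": 10}]}}

```text
clock: 20.4
tool_pos: [0.5183, 0.3027, 0.1466]
orientation: [-179.9, -0.3, 25.1]
force: [5.3, 3.2, -2.0]
opening: 0.0259
gripper_force: 30.0
```

>>> {"name": "apply_moves", "arguments": {"targets": [{"travel": [-3.4,0,-9.4],"roll": 0,"jaw": 10},{"travel": [-3.4,0,-9.4],"roll": 0,"jaw": 10},{"travel": [-6.8,0,-18.8],"roll": 0,"jaw": 10},{"travel": [0,0,-30],"roll": 0,"jaw": 10},{"travel": [0,0,-40],"roll": 0,"jaw": 10},{"travel": [0,0,-25],"roll": 0,"jaw": 10}]}}

```text
clock: 21.0
tool_pos: [0.5042, 0.2951, 0.2813]
orientation: [-180.0, -0.1, 25.1]
force: [0.5, 0.9, -1.9]
opening: 0.0253
gripper_force: 30.0
```

>>> {"name": "apply_moves", "arguments": {"targets": [{"travel": [0,0,0],"roll": 8,"jaw": 10},{"travel": [0,0,0],"roll": 8,"jaw": 10},{"travel": [0,0,0],"roll": 8,"jaw": 10},{"travel": [0,0,0],"roll": 8,"jaw": 10},{"travel": [0,0,0],"roll": 8,"jaw": 10},{"travel": [0,0,0],"roll": 8,"jaw": 10},{"travel": [0,0,0],"roll": 8,"jaw": 10},{"travel": [0,0,0],"roll": 8,"jaw": 10},{"travel": [0,0,0],"roll": 0,"jaw": 10},{"travel": [0,0,0],"roll": 0,"jaw": 10}]}}

```text
clock: 22.0
tool_pos: [0.5038, 0.2951, 0.278]
orientation: [180.0, 0.0, -38.7]
force: [0.3, 0.0, -1.6]
opening: 0.0257
gripper_force: 30.0
```

```bash
cat > chk.py <<'E'
from fit import *
im,o,T,p=measure(8); print(o["clock"],p,o["orientation"],o["force"])
q=im[:,:,2]-im[:,:,0]; g=im[:,:,1]
def cross(r,h):
    for i in range(len(r)-1):
        if (r[i]-h)*(r[i+1]-h)<=0: return i+(r[i]-h)/(r[i]-r[i+1])
def tilt(P):
    P=np.array(P,np.float32); f=cv2.fitLine(P,cv2.DIST_HUBER,0,.01,.01).ravel(); n=np.cross(ray("scene",f[2:]-8*f[:2])[1],ray("scene",f[2:]+8*f[:2])[1]); d=T.T@np.cross(n,T[:,1])
    return np.degrees(np.arctan(d[0]/d[2])).round(2),f
c=proj("scene",p+T@np.array([.024,0,.070])); cx,cy=c.round().astype(int)   # nose middle
b=proj("scene",p+T@np.array([.020,.013,.020])); bx,by=b.round().astype(int) # bar left edge
L=[]
for y in range(by-3,by+5):
    r=g[y,bx-8:bx+8]; x=cross(r,(r[:3].mean()+r[-4:].mean())/2); L.append((bx-8+x,y))
print("bar left",tilt(L)[0])
NL,NR=[],[]
for y in range(cy-1,cy+6):
    r=q[y,cx-13:cx+12]; bg=np.median(np.r_[r[:5],r[-5:]]); i=8+int(np.argmin(r[8:18])); h=(bg+r[i-1:i+2].mean())/2
    NL.append((cx-13+i-cross(r[i::-1],h),y)); NR.append((cx-13+i+cross(r[i:],h),y))
M=(np.array(NL)+NR)/2; t,f=tilt(M); a=onplane(f[2:],o)
print("nose",tilt(NL)[0],tilt(NR)[0],"mid",t,"pt",a.round(1),M[:,0].round(2),[round(x[0],2) for x in NL],[round(x[0],2) for x in NR])
# tip: lowest point where the thin tip contrasts, along axis line
for l in range(0,30):
    P=f[2:]+f[:2]*np.sign(f[1])*l*.75; v=cv2.getRectSubPix(q,(1,1),(float(P[0]),float(P[1])))[0,0]; print((onplane(P,o)[[0,2]]).round(1),round(float(v)),end=" ")
E
python3 chk.py
```

```text
22.4 [0.50423567 0.29534805 0.2777292 ] [ 1.79994430e+02 -1.60539432e-04 -3.89209877e+01] [-0.74454879 -0.58432302 -1.40465429]
bar left 8.06
nose 10.38 21.11 mid 15.91 pt [31.5  0.  78. ] [348.3  347.75 347.21 346.64 346.06 345.65 345.57] [np.float64(344.28), np.float64(343.81), np.float64(343.31), np.float64(342.82), np.float64(342.38), np.float64(342.15), np.float64(342.5)] [np.float64(352.33), np.float64(351.69), np.float64(351.11), np.float64(350.47), np.float64(349.73), np.float64(349.16), np.float64(348.63)]
[31.5 78. ] 1 [32.1 80.2] 1 [32.7 82.4] 1 [33.4 84.6] 1 [34.  86.8] 1 [34.6 89. ] 4 [35.2 91.2] 13 [35.9 93.5] 25 [36.5 95.7] 33 [37.1 97.9] 44 [ 37.8 100.1] 66 [ 38.4 102.4] 86 [ 39.1 104.6] 106 [ 39.7 106.8] 112 [ 40.3 109.1] 114 [ 41.  111.3] 114 [ 41.6 113.6] 113 [ 42.3 115.9] 113 [ 42.9 118.1] 113 [ 43.6 120.4] 113 [ 44.2 122.7] 113 [ 44.9 125. ] 113 [ 45.5 127.3] 113 [ 46.2 129.5] 113 [ 46.8 131.8] 112 [ 47.5 134.1] 112 [ 48.1 136.4] 112 [ 48.8 138.8] 112 [ 49.5 141.1] 113 [ 50.1 143.4] 114
```

The nose-centreline tilt rose about 3°, so the tilt is about 19.5–20°, and the tip is at about (38, 0, 100) mm in the tool frame. Back to the glass.

>>> {"name": "apply_moves", "arguments": {"targets": [{"travel": [0,0,0],"roll": -7.6,"jaw": 10},{"travel": [0,0,0],"roll": -7.6,"jaw": 10},{"travel": [0,0,0],"roll": -7.6,"jaw": 10},{"travel": [0,0,0],"roll": -7.6,"jaw": 10},{"travel": [0,0,0],"roll": -7.6,"jaw": 10},{"travel": [0,0,0],"roll": -7.5,"jaw": 10},{"travel": [0,0,0],"roll": -7.5,"jaw": 10},{"travel": [-5,20,0],"roll": 0,"jaw": 10},{"travel": [-11,40,0],"roll": 0,"jaw": 10},{"travel": [-11,40,0],"roll": 0,"jaw": 10}]}}

```text
clock: 23.4
tool_pos: [0.5019, 0.1904, 0.2774]
orientation: [180.0, 0.0, 14.0]
force: [1.1, 0.1, -1.0]
opening: 0.026
gripper_force: 30.0
```

>>> {"name": "apply_moves", "arguments": {"targets": [{"travel": [-11,40,0],"roll": 0,"jaw": 10},{"travel": [-11,40,0],"roll": 0,"jaw": 10},{"travel": [-11,40,0],"roll": 0,"jaw": 10},{"travel": [-11,40,0],"roll": 0,"jaw": 10},{"travel": [-8,37,0],"roll": 0,"jaw": 10},{"travel": [0,0,30],"roll": 0,"jaw": 10},{"travel": [0,0,40],"roll": 0,"jaw": 10},{"travel": [0,0,20],"roll": 0,"jaw": 10},{"travel": [0,0,5],"roll": 0,"jaw": 10},{"travel": [0,0,0],"roll": 0,"jaw": 10}]}}

```text
clock: 24.4
tool_pos: [0.4995, -0.0124, 0.1827]
orientation: [180.0, 0.1, 14.0]
force: [0.8, 0.1, -1.4]
opening: 0.0261
gripper_force: 30.0
```

```bash
python3 - <<'E'
from fit import *
im,o,T,p=measure(6)
S=np.array([.5415,-.002,.0685]); tip=p+T@np.array([.038,0,.1003])
u,v=proj("scene",(S+tip)/2).astype(int); X0,Y0=u-25,v-30
crop=lambda P:((np.array(P)-[X0,Y0]+.5)*14-.5).round(0)
cv2.imwrite("pics/v10.png",cv2.resize(im[Y0:Y0+42,X0:X0+50],None,fx=14,fy=14,interpolation=cv2.INTER_CUBIC).clip(0,255).astype(np.uint8))
print(o["clock"],p,o["orientation"],o["force"],X0,Y0,"pred tip",crop(proj("scene",tip)),"ring",crop(proj("scene",S)),"tip",tip)
d=-np.array([np.sin(np.radians(20))*np.cos(np.radians(14.1)),np.sin(np.radians(20))*np.sin(np.radians(14.1)),0])
z=np.array([d[0],d[1],np.cos(np.radians(20))]); print("height over glass mm",1000*(tip-S)@z,"point below tip px",crop(proj("scene",tip-z*((tip-S)@z))))
E
```

```text
24.7 [ 0.50018962 -0.01167516  0.18381304] [-1.79993329e+02 -1.08307846e-01  1.40515269e+01] [ 0.28592175 -0.68723323 -1.32164621] 260 169 pred tip [378. 401.] ring [361. 464.] tip [ 0.5372336  -0.00239163  0.08358505]
height over glass mm 15.623171664093663 point below tip px [360. 465.]
```

View pics/v10.png

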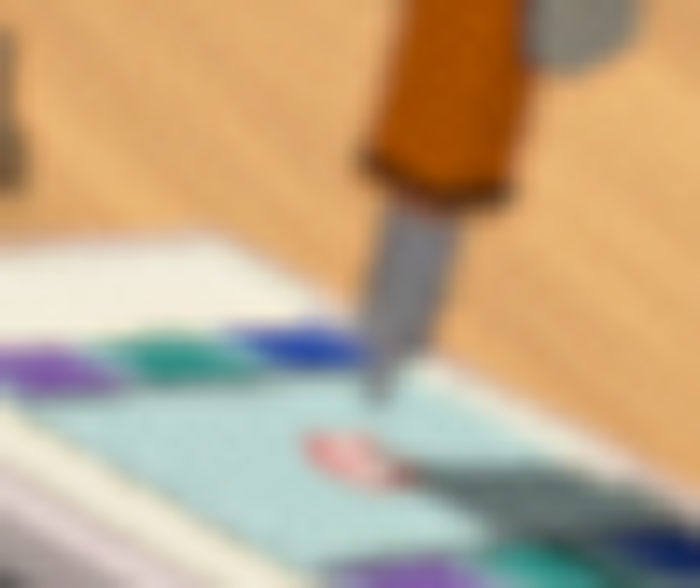

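In the crop the tip end is at (375,402) and the ring centre at (358,459). The point below the tip falls within about 2 mm of the ring's centre. Now advancing along the gauge's axis and watching the force.

>>> {"name": "apply_moves", "arguments": {"targets": [{"travel": [1.4,0,3.8],"roll": 0,"jaw": 10},{"travel": [1.4,0,3.8],"roll": 0,"jaw": 10},{"travel": [0.7,0,1.9],"roll": 0,"jaw": 10},{"travel": [0,0,0],"roll": 0,"jaw": 10}]}}

```text
clock: 25.1
tool_pos: [0.5029, -0.0111, 0.1727]
orientation: [180.0, 0.1, 14.0]
force: [-0.5, 0.2, -0.5]
opening: 0.0259
gripper_force: 30.0
```

```bash
cat > fz.py <<'E'
from h import *
F=[];P=[]
for _ in range(10):
    ctrl.snapshot("top"); o=ctrl.get_obs(); F.append(o["force"]);P.append(o["tool_pos"])
a,b=np.radians(20),np.radians(14.1); z=np.array([-np.sin(a)*np.cos(b),-np.sin(a)*np.sin(b),np.cos(a)])
F=np.array(F); P=np.array(P); print(o["clock"],"F",F.mean(0).round(2),"axial",(F@z).mean().round(2),"+-",((F@z).std()/3).round(2),"pos",P.mean(0).round(4),"along z mm",(1000*P.mean(0)@z).round(2),"yaw",o["orientation"])
E
python3 fz.py
```

```text
25.6 F [-0.14 -0.17 -1.63] axial -1.47 +- 0.15 pos [ 0.5031 -0.0111  0.1733] along z mm -3.15 yaw [-1.79998983e+02 -9.83726575e-03  1.40411993e+01]
```

>>> {"name": "apply_moves", "arguments": {"targets": [{"travel": [1,0,2.8],"roll": 0,"jaw": 10},{"travel": [1,0,2.8],"roll": 0,"jaw": 10},{"travel": [0.4,0,1],"roll": 0,"jaw": 10},{"travel": [0,0,0],"roll": 0,"jaw": 10}]}}

```text
clock: 26.0
tool_pos: [0.5056, -0.0105, 0.1666]
orientation: [180.0, 0.0, 14.0]
force: [-1.0, -0.5, 0.7]
opening: 0.0257
gripper_force: 30.0
```

```bash
python3 fz.py
```

```text
26.5 F [-0.02  0.05  0.97] axial 0.91 +- 0.16 pos [ 0.5055 -0.0105  0.1668] along z mm -10.09 yaw [-1.79999782e+02 -1.44784825e-02  1.40431033e+01]
```

```bash
python3 fz.py; python3 fz.py
```

```text
27.0 F [ 0.11 -0.24  0.83] axial 0.76 +- 0.14 pos [ 0.5055 -0.0105  0.1667] along z mm -10.14 yaw [ 1.79998592e+02 -6.71904464e-03  1.40433627e+01]
27.5 F [0.6  0.61 0.81] axial 0.51 +- 0.15 pos [ 0.5054 -0.0105  0.1667] along z mm -10.15 yaw [-1.79998788e+02 -2.11042837e-03  1.40406297e+01]
```

>>> {"name": "apply_moves", "arguments": {"targets": [{"travel": [0.2,0,0.5],"roll": 0,"jaw": 10},{"travel": [0,0,0],"roll": 0,"jaw": 10}]}}

```text
clock: 27.7
tool_pos: [0.5056, -0.0104, 0.1661]
orientation: [180.0, 0.0, 14.0]
force: [0.2, 0.6, 1.1]
opening: 0.0257
gripper_force: 30.0
```

```bash
python3 fz.py; python3 - <<'E'
from fit import *
im,o,T,p=measure(4)
tip=p+T@np.array([.038-.0017,0,.1003-.0047]); print("tip",tip,"pred tip px",proj("scene",tip),"ring px was (285.53,201.31)")
q=im[:,:,2]-(im[:,:,1]+im[:,:,0])/2; c=q[194:210,277:296]; ys,xs=np.where(c>.45*c.max()); print("visible red x",xs.min()+277,xs.max()+277,"y",ys.min()+194,ys.max()+194,c.max())
low=im[:,:,2]; 
for y in range(190,206): print(y,im[y,279:294].mean(1).round().astype(int).tolist(), q[y,279:294].round().astype(int).tolist())
E
```

```text
28.2 F [0.28 0.1  1.16] axial 0.99 +- 0.15 pos [ 0.5056 -0.0104  0.1662] along z mm -10.7 yaw [ 1.79999989e+02 -7.22217725e-03  1.40456011e+01]
tip [ 0.54083189 -0.0016178   0.07059788] pred tip px [285.59429282 201.10214243] ring px was (285.53,201.31)
visible red x 283 295 y 194 202 82.625
190 [234, 228, 220, 210, 200, 183, 152, 123, 116, 115, 108, 104, 118, 140, 150] [14, 16, 16, 24, 40, 50, 43, 22, 12, 17, 20, 28, 47, 71, 82]
191 [224, 220, 210, 199, 197, 185, 150, 122, 119, 123, 119, 123, 142, 161, 169] [16, 13, 7, 5, 15, 21, 18, 8, 2, 2, 7, 20, 52, 79, 84]
192 [167, 163, 158, 154, 160, 157, 135, 122, 120, 121, 119, 125, 150, 165, 173] [-15, -20, -26, -29, -19, -7, 0, 1, 2, 1, 2, 22, 61, 82, 84]
193 [116, 110, 110, 110, 116, 120, 118, 116, 119, 121, 118, 128, 154, 171, 171] [-60, -64, -68, -66, -58, -34, -10, 2, 4, 3, 5, 25, 59, 81, 84]
194 [121, 109, 100, 100, 99, 102, 109, 117, 123, 121, 122, 142, 170, 182, 178] [-57, -62, -69, -67, -60, -34, -9, 2, 3, 3, 5, 19, 45, 62, 71]
195 [139, 140, 136, 132, 123, 112, 111, 118, 123, 122, 132, 169, 195, 200, 190] [-34, -32, -34, -34, -31
[... 809 characters left out ...]
, 112, 104, 112, 128, 131, 132, 123] [-26, -24, -5, 33, 57, 50, 31, 16, 11, 9, -1, -13, -18, -16, -15]
202 [205, 204, 201, 192, 178, 165, 155, 142, 124, 104, 94, 104, 108, 109, 106] [-26, -25, -21, 4, 32, 46, 41, 34, 31, 36, 25, 2, -13, -15, -16]
203 [203, 204, 205, 203, 197, 191, 185, 169, 152, 132, 111, 106, 106, 108, 108] [-26, -27, -25, -20, -6, 5, 16, 24, 29, 28, 18, 2, -12, -14, -13]
204 [202, 204, 205, 204, 203, 202, 199, 193, 187, 177, 156, 137, 122, 110, 107] [-26, -25, -27, -27, -25, -21, -15, -9, -7, -9, -9, -14, -14, -13, -14]
205 [205, 203, 203, 204, 203, 203, 205, 203, 204, 203, 193, 179, 160, 140, 123] [-26, -26, -26, -26, -27, -26, -27, -26, -23, -26, -25, -24, -20, -19, -15]
```

The predicted tip px (285.6,201.1) lies on the ring centre px (285.5,201.3). The press is about 2.4 N, which is half-way in. Handing in.

```bash
python3 -c "
from plant import ctrl
print(ctrl.close_job())"
```

```text
the job is handed in; nothing more can be done
None
```

I turned the dimmer to its off stop and handed in at about 28 s. The gauge's tip is held in the red ring, within an estimated 2° of square, pressing with about 2.4 N (roughly half-way in); the hand-in gave no verdict.

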